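# Hold a spring-return purge valve open with its bayonet key

### The job

Slide the wing-grip bayonet key out of the open end of its slotted rack and use it to open the round purge valve: set its two lugs through the two gaps of the valve's lip, push it in against the spring, and twist it clockwise (seen from above) a quarter turn. The valve springs back when it is let go, so finish still gripping the key, holding it in and turned. Leave the other small things on the bench where they lie.

Things in the scene. Friction and masses are not known exactly. Their poses are not given: they have to be found in the camera images.
- key: Loose upright bayonet key, 0.09 kg, 54 mm tall. Origin: centre of its underside, z up. Steel barrel 26 mm across (z 0 to 20 mm) with two lugs, one along +y and one along -y, each 9 mm wide in x, reaching 20 mm from the axis, z 2 to 8 mm; flange 40 mm across (z 20 to 24); black wing grip above it. The same after a half turn about z.
- key_wing (a point): centre of the key's black wing grip, 39 mm above the key's origin, same axes. The wing is 16 mm thick in x, 44 mm long in y (in line with the lugs) and 30 mm high (key z 24 to 54 mm). Grip it from above across its thickness.
- rack: Fixed grey-painted slotted rack, 100 mm long (x), 60 wide (y), 21 high. Origin: centre of its underside. Slot along x, open at -x (towards the robot), closed at +x. Floor plate 5 mm thick, x -50 to +50; overhanging side lips (z 16 to 21) from x -24 to +46 leave a slot 30 mm wide over a channel 44 mm wide. The key starts on the floor plate at x +16 to +22, y 0.
- rack_exit (a point): point on the top of the rack's floor plate, 36 mm from its origin towards its -x. The key, parked with its lugs under the lips (its y along the rack's y), cannot be lifted until its origin is more than 30 mm to the -x side of the rack's origin; at this point it can be.
- valve: Fixed round valve on a grey 76 x 76 mm base plate, brass hose tail at +x. Origin: centre of its underside, z up. Ring 60 mm across, top at z 26.5 mm. Steel lip inside it (z 20 to 26) with a round opening of 30 mm and two gaps 13 mm wide, towards +y and -y, out to 25 mm from the axis: the key goes in with its y along this y, either way round.
- valve_mouth (a point): centre of the lip's top, 26 mm above the valve's origin. For the lugs to pass under the lip the key's underside must be pushed below 12 mm above the valve's origin (9 to 10 mm is good, 7 is the bottom). Then it turns, only clockwise seen from above (yaw decreasing); stops block the other way.
- plunger (a joint): how far the valve's spring plunger is pressed down, m: 0 at rest (its top 18 mm above the valve's origin), at most 0.011; it resists with 4 N at first, 7 N at 0.008. The lugs clear the lip from 0.006 on; a turned key that is no longer pushed is lifted against the lip and leaves it at 0.006.
- rotor (a joint): how far the valve's inner rotor is turned open, rad clockwise: 0 at rest, at most 1.75. The key's lugs push it along after about 0.13 rad of play (turning the key by 1.4 gives about 1.27). Its spring turns it back with 0.05 Nm at 0 and 0.15 Nm at 1.3.
- tweezers_1: Bystander, leave it alone (not moved by more than 3 cm): fine pointed tweezers, 11x123x9 mm, lying between rack and valve; origin at the centre of its underside.
- clamp_disc: Bystander, leave it alone (not moved by more than 3 cm): round light metal clamp disc with holes, 47 mm across, 10 mm high; origin at the centre of its underside.
- lens_cap_ring: Bystander, leave it alone (not moved by more than 3 cm): black plastic ring, 41 mm across, 11 mm high; origin at the centre of its underside.
- pen_clear: Bystander, leave it alone (not moved by more than 3 cm): clear pen, 9x145x10 mm; origin at the centre of its underside.
- head_comb: Bystander, leave it alone (not moved by more than 3 cm): small blue plastic head comb, 16x45x10 mm; origin at the centre of its underside.
- voice_magnet: Bystander, leave it alone (not moved by more than 3 cm): curved grey magnet, 20x46x9 mm; origin at the centre of its underside.
Not all that is in view belongs to the job. Of the things that look like the key, the smaller one is meant.

How it is judged:
By the outcome, as a careful person would: the job done as asked, in the order asked, and still so for the second after the job is handed in, while the arm keeps its last pose, push and grip.
It also fails if it takes over 42 s, if anything falls off the work surface, if the arm or the gripper's body presses on something with over 40 N, if the wrist force passes 120 N, or if a joint passes its speed limit or range.

### The arm

A 6-joint arm with a two-finger parallel gripper is mounted at the origin on a cart in front of the work surface, level with it; the furniture and walls round the work are solid. World frame = base frame: x ahead of the robot, y to its left, z up, the work surface at z = 0. Lengths are in m, angles in rad, forces in N, time in s.
With the tool pointing down it reaches from about 0.275 to 0.85 m from the base axis. Payload 5.2 kg.
Tool frame: the origin (TCP) lies between the finger pads; the fingertips stand 25 mm ahead of it and the grasp point (between the pads) lies 6 mm ahead of it; y points along the fingers, z is the direction in which the jaws open and shut, and the axes are right-handed (so a half turn about y gives the same grasp; the last joint's range is limited). The gripper opens to 85 mm and grips with 20 to 120 N. Pads are 22 mm wide; open, the fingers measure 114 mm over their backs; the gripper's body (76 mm by 85 mm) begins 54 mm behind the grasp point. The pads swing forward as they close: fully open they stand 13 mm farther back than shut.
Start: joints at [-1.459, 0.259, 1.535, -0, 1.348, -0.203], TCP at [0.17, -0.523, 0.235] pointing down, gripper open.
Joint ranges: [-3.14, 3.14], [-0.91, 2.08], [0.19, 2.58], [-1.22, 4.36], [0.22, 2.71], [-3.12, 3.12]. Speed limits (rad/s): [2.57, 2.57, 3.14, 3.14, 3.14, 3.14].

### API

Orientations are given as a rotation vector (axis times angle).
In Python, from plant import manip gives the robot as it stands.
- The arm moves only by the tool send_rows, never from a script. Its argument "motion" is a list that holds one entry, the list of rows, each a list of 5 numbers: the closure, from -1 (fully open) to 1 (shut), then the shift along the tool's x, y, z in m, then the turn about the tool's y in degrees. In form: [[[grip, tx, ty, tz, turn], ...]]. A call has 1 to 8 rows; each row shifts and turns the commanded pose from where the row before left it, along the tool's axes as they then stand; what a row does not reach is not made up. A row lasts 1/10 s, in which the tool goes at most 50 mm and 8.59 degrees, less where a joint would pass 70% of its speed; a pose out of reach is approached as far as the arm can. A call with a gripper value outside its range is refused whole. The fingers move at their own pace and stop on an object; "grip_force" is the grip in N (left out, the last holds). Time passes only in rows, so rows that do not move let the fingers close. It gives the time, the measured TCP pose, the force and the opening at its end, in the units of the state.
- manip.sense(): the state, without advancing time (a new reading comes with each control period).
- manip.get_image(name): name is "side" or "top" or "wrist"; returns a dict with "color" (480x640x3 uint8, red, green, blue), "depth" (480x640 float32, m along the optical axis (not along the pixel's ray), 0 where there is no reading), "intrinsics" (3x3 intrinsics, pixels), "xyz" and "rotation" of the camera in the world. Camera axes: x right, y down, z forward; pixel columns grow to the right and rows downward; lengths in m; the calibration is good to about 2 mm. The wrist camera is an equidistant fisheye: a pixel r from the principal point sees the ray r / f radians off the axis. A picture is of the moment at which its call begins.
- manip.hand_in(): hands the job in, once; it reports no verdict.
Trained networks look in a picture, given as the dict that the camera call returned (one of the last four; its "shot" number tells which), for a name from the list of things; names that differ only in an ending like _2 or _b are one class to them, and where a whole thing is asked for, a point or a joint stands for the part that bears it (a point fixed in the world has none). Each returns a list of dicts, best first, with "p" (0 to 1); they miss things now and then, are a little off and sometimes report something else, mostly with a low value. They report only what shows in the picture. A call takes as long as a camera call. They do not tell look-alikes from the thing itself.
- manip.trace(name, picture): "pixels" (480x640 bool, what is visible of it) and "location" ([column, row] in pixels, amid what is visible of it).
The state is a dict: "time_s": time; "joint_positions": joint angles; "qd": joint speeds; "effort": joint torques, N m; "ee_pos": TCP position; "tool_rot": TCP orientation; "contact_force": force on the tool from outside, world axes, zero at the start; "wrist_torque": the same for the moment, N m; "gripper_width": opening from 0.0 (shut) to 1.0 (fully open).
Only numpy, scipy, OpenCV 4.12 (cv2) and the standard library are available. Lean on these libraries where they do the work, as an engineer would, in place of code of your own. Each camera call takes 0.05 s, during which the arm holds its last target. There are 200 camera calls.

## Working session

There is one attempt and no reset: what is moved stays moved. The work goes in short steps, Python scripts to look and compute and a tool call to move; the robot and the scene stay as the last step left them, time stands still between calls to the robot, and variables do not carry over. Pictures are saved under pics/ and viewed, about 8 in all and at most 12, crops included, and the job is handed in when it is done.

Besides the shell and the picture viewer there is one more tool, called after "Emit:" as a command line: name --argument value ..., lists and objects as JSON in quotes. send_rows: Moves the arm, as the interface text tells. Its arguments: {"type":"object","properties":{"motion":{"type":"array"},"grip_force":{"type":"number"}},"required":["motion"]}

```bash
mkdir -p pics
cat > h.py <<'E'
import numpy as np, cv2
from plant import manip
from scipy.spatial.transform import Rotation as R
def cam(im):
    Rm=np.array(im["rotation"],float)
    if Rm.shape!=(3,3): Rm=R.from_rotvec(Rm.ravel()).as_matrix()
    return np.array(im["intrinsics"]),np.array(im["xyz"]),Rm
def pts(im,mask,fish=False):
    K,t,Rm=cam(im); v,u=np.nonzero(mask); d=im["depth"][v,u]; ok=d>0; u,v,d=u[ok],v[ok],d[ok]
    a=(u-K[0,2])/K[0,0]; b=(v-K[1,2])/K[1,1]
    if fish:
        r=np.hypot(a,b)+1e-9; s=np.tan(r)/r; a,b=a*s,b*s
    return np.c_[a*d,b*d,d]@Rm.T+t
def save(n,img): cv2.imwrite(f"pics/{n}.png",img[:,:,::-1])
E
python3 - <<'E'
from h import *
print(manip.sense())
for c in("top","side"):
    im=manip.get_image(c); save(c,im["color"]); print(c,im["xyz"],im["rotation"],im["intrinsics"])
    for n in("key","key_wing","rack","valve","tweezers_1"):
        for d in manip.trace(n,im)[:4]:
            p=pts(im,d["pixels"]); print(c,n,round(d["p"],2),np.round(d["location"]),d["pixels"].sum(),np.round(np.median(p,0),3) if len(p) else 0,np.round(np.percentile(p,[3,97],axis=0),3).tolist())
E
```

```text
{'time_s': 0.0, 'joint_positions': array([-1.45877478e+00,  2.59323890e-01,  1.53606870e+00, -3.06482632e-05,
        1.34800175e+00, -2.02828542e-01]), 'qd': array([ 0.00024422, -0.00023155, -0.00062997, -0.00127881,  0.00078257,
       -0.00072799]), 'effort': array([-1.00733931e-03, -4.46035731e+01, -2.90573019e+01, -2.87559606e-04,
        1.15987135e-02,  1.50824398e-06]), 'ee_pos': array([ 0.17025905, -0.5224413 ,  0.23449074]), 'tool_rot': array([-0.32559483,  2.05330448, -2.0495632 ]), 'contact_force': array([-0.73584344,  0.46561394,  0.34236934]), 'wrist_torque': array([-0.04886288, -0.02677776,  0.00133048]), 'gripper_width': 0.9997701781768656}
top [0.37815819 0.39654513 0.90256554] [-2.13202418  2.09775107 -0.18006449] [[456.54271782   0.         321.99401156]
 [  0.         456.54271782 236.50210588]
 [  0.           0.           1.        ]]
top key 0.92 [357. 249.] 355 [0.516 0.345 0.056] [[0.503, 0.326, 0.025], [0.536, 0.363, 0.061]]
top key 0.69 [165. 283.] 816 [0.45  0.709 0.066] [[0.427, 0.687, 0.01], [0.473, 0.738, 0.076]]
top key 0.59 [469. 278.] 109 [0.469 0.12
[... 742 characters left out ...]
0.         322.96441719]
 [  0.         535.82016426 235.99584241]
 [  0.           0.           1.        ]]
side key 0.97 [372. 321.] 927 [0.454 0.729 0.048] [[0.43, 0.697, 0.005], [0.476, 0.742, 0.076]]
side key 0.59 [332. 238.] 198 [0.524 0.355 0.042] [[0.508, 0.266, 0.003], [0.539, 0.366, 0.062]]
side key_wing 0.93 [371. 320.] 882 [0.453 0.73  0.048] [[0.431, 0.698, 0.007], [0.476, 0.742, 0.076]]
side key_wing 0.67 [332. 232.] 168 [0.524 0.358 0.043] [[0.51, 0.33, 0.023], [0.536, 0.367, 0.062]]
side rack 0.75 [342. 242.] 532 [0.497 0.367 0.01 ] [[0.455, 0.321, 0.002], [0.548, 0.38, 0.025]]
side valve 0.96 [346. 210.] 451 [0.474 0.14  0.015] [[0.432, 0.096, 0.001], [0.517, 0.166, 0.029]]
```

Run:
```python
from h import *
im=cv2.imread("pics/top.png"); cv2.imwrite("pics/topc.png",cv2.resize(im[170:370,110:510],(800,400),interpolation=cv2.INTER_CUBIC))
g=manip.get_image("top")
m=np.zeros((480,640),bool); m[190:330,300:540]=1
p=pts(g,m)
# rack box, valve
q=p[(p[:,2]<.03)&(p[:,2]>.003)&(abs(p[:,0]-.5)<.07)&(abs(p[:,1]-.347)<.05)]
print("rack",cv2.minAreaRect(q[:,:2].astype(np.float32)*1000))
q=p[(p[:,2]>.048)&(abs(p[:,0]-.51)<.06)&(abs(p[:,1]-.347)<.05)]
print("wing",len(q),cv2.minAreaRect(q[:,:2].astype(np.float32)*1000))
q=p[(p[:,2]<.035)&(p[:,2]>.003)&(abs(p[:,0]-.467)<.06)&(abs(p[:,1]-.13)<.055)]
print("valve",cv2.minAreaRect(q[:,:2].astype(np.float32)*1000))
q=q[q[:,2]>.02]; print("ring",cv2.minEnclosingCircle(q[:,:2].astype(np.float32)*1000),np.percentile(q[:,2],90))
```

```text
rack ((499.38134765625, 346.93084716796875), (139.69134521484375, 96.93702697753906), 0.8062639832496643)
wing 213 ((519.75, 342.783203125), (43.66645812988281, 16.212099075317383), 78.96482849121094)
valve ((466.753173828125, 129.91513061523438), (109.14359283447266, 119.80997467041016), 89.69996643066406)
ring ((486.10430908203125, 113.13038635253906), 53.430633544921875) 0.028386601110225618
```

View pics/topc.png

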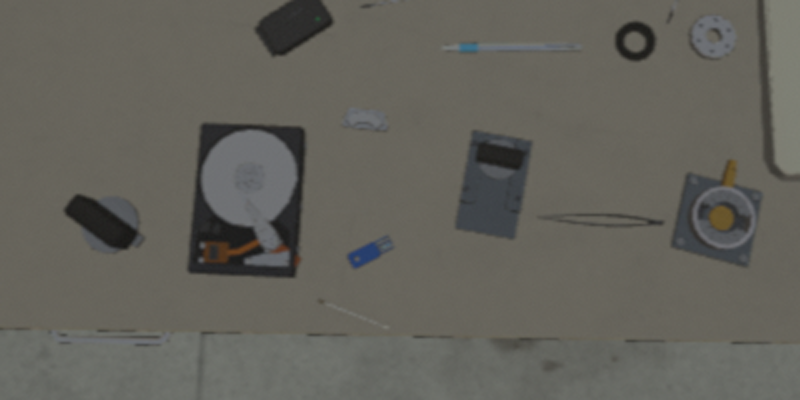

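Run:
```python
from h import *
s=manip.sense(); M=R.from_rotvec(s["tool_rot"]).as_matrix(); print(np.round(M,3),"yaw z",np.degrees(np.arctan2(M[1,2],M[0,2])))
g=manip.get_image("top"); m=np.zeros((480,640),bool); m[150:380,420:640]=1; p=pts(g,m)
for x in np.arange(.25,.75,.05): print(round(x,2),[ (round(float(q[:,2].max()),3) if len(q:=p[(abs(p[:,0]-x)<.025)&(abs(p[:,1]-y)<.025)]) else None) for y in np.arange(.2,-.16,-.05)])
m[:]=0; m[190:330,300:540]=1; p=pts(g,m)
q=p[(p[:,2]<.0265)&(p[:,2]>.019)&(np.hypot(p[:,0]-.467,p[:,1]-.13)<.04)]; print("ring",len(q),cv2.minEnclosingCircle(q[:,:2].astype(np.float32)*1000))
# dark grey plate outline by colour (base plate corner fits)
for n in ("valve","rack"):
    d=manip.trace(n,g)[0]["pixels"].astype(np.uint8); d=cv2.morphologyEx(d,cv2.MORPH_OPEN,np.ones((7,7)))
    if n=="rack": d=cv2.morphologyEx(d,cv2.MORPH_CLOSE,np.ones((25,25)))
    q=pts(g,d>0); print(n,cv2.minAreaRect(q[:,:2].astype(np.float32)*1000))
```

```text
[[-0.951  0.     0.31 ]
 [-0.31  -0.    -0.951]
 [-0.    -1.     0.   ]] yaw z -71.96494993122516
0.25 [None, None, -0.714, -0.709, -0.71, -0.71, -0.709, -0.709]
0.3 [None, None, -0.712, -0.707, -0.709, -0.707, -0.709, -0.708]
0.35 [0.004, 0.005, 0.006, 0.006, 0.007, 0.005, 0.007, 0.015]
0.4 [0.005, 0.005, 0.006, 0.006, 0.011, 0.013, 0.008, 0.017]
0.45 [0.012, 0.03, 0.032, 0.006, 0.012, 0.013, 0.016, 0.012]
0.5 [0.007, 0.031, 0.03, 0.029, 0.328, 0.03, 0.03, 0.029]
0.55 [0.005, 0.007, 0.024, 0.029, 0.33, 0.236, 0.031, 0.03]
0.6 [0.005, 0.006, 0.025, 0.03, 0.312, 0.296, 0.033, 0.03]
0.65 [0.015, 0.013, 0.024, 0.029, 0.286, 0.286, None, None]
0.7 [0.006, 0.011, 0.024, 0.03, 0.031, 0.035, 0.066, None]
ring 321 ((471.7942810058594, 126.60910034179688), 34.251670837402344)
valve ((473.3218688964844, 124.9156494140625), (78.37222290039062, 89.76602935791016), 76.23910522460938)
rack ((483.9950256347656, 347.64068603515625), (64.22711944580078, 70.31161499023438), 80.24807739257812)
```

Run:
```python
import cv2,numpy as np
a=cv2.imread("pics/top.png");b=cv2.imread("pics/side.png")
b=cv2.convertScaleAbs(b,alpha=1.5);a=cv2.convertScaleAbs(a,alpha=1.5)
cv2.imwrite("pics/both.png",np.hstack([cv2.resize(a[:, 240:],(400,480)),cv2.resize(b[60:380,120:520],(400,320)).copy() if 0 else cv2.resize(b[100:340,200:400],(400,480))]))
```

```text
(no output)
```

View pics/both.png

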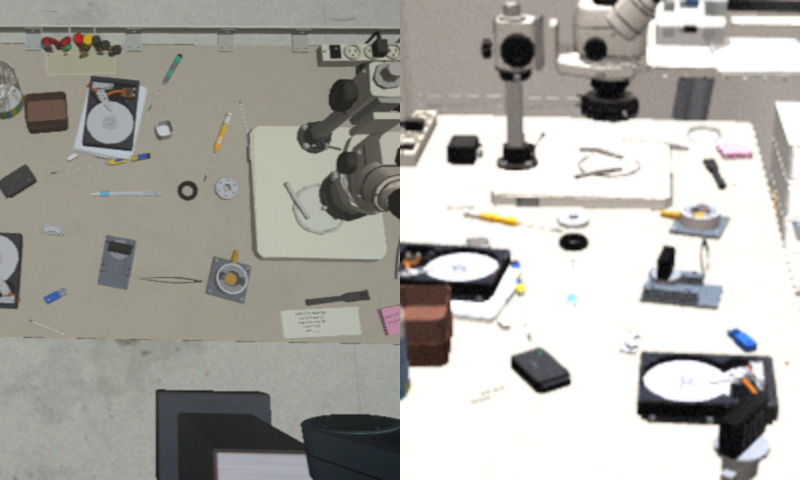

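Run:
```python
from h import *
g=manip.get_image("top"); p=pts(g,np.ones((480,640),bool)); p=p[(p[:,2]>.06)&(p[:,0]>.3)]
for y in np.arange(.15,-.5,-.05):
    q=p[abs(p[:,1]-y)<.025]
    if len(q): i=q[:,0].argmin(); print(round(y,2),len(q),q[i].round(3),q[:,2].max().round(3))
g=manip.get_image("side"); p=pts(g,np.ones((480,640),bool)); p=p[(p[:,2]>.06)&(p[:,0]>.3)&(p[:,0]<.8)]
for y in np.arange(.15,-.6,-.05):
    q=p[abs(p[:,1]-y)<.025]
    if len(q): i=q[:,0].argmin(); print('s',round(y,2),len(q),q[i].round(3),q[:,2].max().round(3))
```

```text
-0.0 6355 [ 0.516 -0.003  0.318] 0.33
-0.05 3921 [ 0.553 -0.027  0.236] 0.297
-0.1 37 [ 0.712 -0.076  0.067] 0.225
s 0.05 1 [0.62  0.026 0.226] 0.226
s -0.0 3435 [ 0.507 -0.009  0.326] 0.499
s -0.05 2061 [ 0.506 -0.026  0.331] 0.499
s -0.1 79 [ 0.508 -0.084  0.331] 0.498
s -0.35 16 [ 0.646 -0.371  0.485] 0.542
s -0.4 5169 [ 0.552 -0.42   0.331] 0.548
s -0.45 5 [ 0.552 -0.431  0.339] 0.54
```

Emit:
send_rows --motion '[[[-1,0,0,0,-7.6],[-1,0,0,0,-7.6],[-1,0,0,0,-7.6],[-1,0,0,0,-7.6],[-1,0,0,0,-7.6],[-1,0,0,0,-7.6],[-1,0,0,0,-7.6],[-1,0,0,0,-7.6]]]'

```text
time_s: 1.7
ee_pos: [0.1703, -0.523, 0.2353]
tool_rot: [-1.114, 1.347, -1.347]
contact_force: [0.0, -0.5, 0.4]
gripper_width: 1.0
```

Emit:
send_rows --motion '[[[-1,-0.042,0,0.009,0],[-1,-0.042,0,0.009,0],[-1,-0.042,0,0.009,0],[-1,-0.042,0,0.009,0],[-1,-0.042,0,0.009,0],[-1,-0.042,0,0.009,0],[-1,-0.042,0,0.009,0],[-1,-0.042,0,0.009,0]]]'

```text
time_s: 2.5
ee_pos: [0.3064, -0.2057, 0.2356]
tool_rot: [-1.11, 1.351, -1.353]
contact_force: [1.5, -0.1, 0.4]
gripper_width: 1.001
```

Emit:
send_rows --motion '[[[-1,-0.041,0,-0.001,0],[-1,-0.041,0,-0.001,0],[-1,-0.041,0,-0.001,0],[-1,-0.041,0,-0.001,0],[-1,-0.041,0,-0.001,0],[-1,-0.041,0,-0.001,0],[-1,-0.041,0,-0.001,0],[-1,-0.041,0,-0.001,0]]]'

```text
time_s: 3.3
ee_pos: [0.3617, 0.1179, 0.2357]
tool_rot: [-1.11, 1.35, -1.352]
contact_force: [1.2, -0.8, -0.2]
gripper_width: 0.999
```

Emit:
send_rows --motion '[[[-1,-0.042,0,0.018,0],[-1,-0.042,0,0.018,0],[-1,-0.042,0,0.018,0],[-1,-0.042,0,0.018,0],[-1,-0.042,0,0.018,0],[-1,-0.042,0,0.018,0],[-1,0,0.03,0,0],[-1,0,0,0,0]]]'

```text
time_s: 4.1
ee_pos: [0.5145, 0.3424, 0.2008]
tool_rot: [-1.12, 1.354, -1.35]
contact_force: [-0.4, -0.4, -1.2]
gripper_width: 0.996
```

```bash
cat > w.py <<'E'
from h import *
import sys
im=manip.get_image("wrist"); save(sys.argv[1],im["color"])
s=manip.sense(); M=R.from_rotvec(s["tool_rot"]).as_matrix(); print(s["ee_pos"].round(4),"yaw",np.degrees(np.arctan2(M[1,2],M[0,2])).round(2),s["contact_force"].round(1),s["wrist_torque"].round(2),s["joint_positions"].round(2),s["gripper_width"])
for n in("key_wing","rack","valve","tweezers_1"):
    for d in manip.trace(n,im)[:2]:
        p=pts(im,d["pixels"],True)
        if len(p): print(n,round(d["p"],2),np.round(d["location"]),len(p),np.round(np.median(p,0),3),np.round(np.percentile(p,[2,98],axis=0),3).tolist())
        if n=="key_wing" and len(p):
            q=p[p[:,2]>p[:,2].max()-.012]; print(" rect",cv2.minAreaRect(q[:,:2].astype(np.float32)*1000),p[:,2].max())
np.save("wp.npy",pts(im,np.ones((480,640),bool),True))
E
python3 w.py w1
```

```text
[0.5147 0.3419 0.2028] yaw -11.13 [-1.4 -0.   0.5] [0.04 0.02 0.01] [ 0.41  0.41  1.41 -0.    1.34  0.6 ] 0.9958948394895675
key_wing 0.96 [322. 219.] 1849 [0.521 0.342 0.058] [[0.504, 0.321, 0.028], [0.539, 0.362, 0.061]]
 rect ((521.3375854492188, 340.5950927734375), (43.932098388671875, 15.838631629943848), 78.84740447998047) 0.06162430688072951
rack 0.57 [289. 207.] 5279 [0.49  0.349 0.007] [[0.452, 0.313, 0.004], [0.548, 0.377, 0.023]]
valve 0.56 [313. 388.] 2568 [0.475 0.146 0.011] [[0.436, 0.115, 0.003], [0.518, 0.168, 0.028]]
valve 0.17 [324. 221.] 1902 [0.521 0.342 0.058] [[0.504, 0.321, 0.028], [0.539, 0.362, 0.061]]
tweezers_1 0.82 [284. 325.] 356 [0.463 0.227 0.007] [[0.459, 0.182, -0.0], [0.472, 0.282, 0.01]]
```

View pics/w1.png

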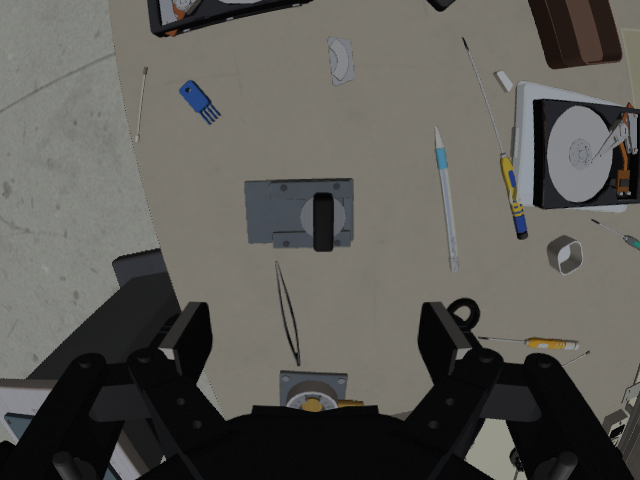

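Run:
```python
from h import *
p=np.load("wp.npy")
q=p[(abs(p[:,0]-.5)<.075)&(abs(p[:,1]-.346)<.05)]
print("bench",np.percentile(q[:,2],[5,25,50]))
q=q[(q[:,2]>.0035)&(q[:,2]<.03)]
a=np.radians(-11)
for yaw in (-13,-12,-11,-10,-9,-8):
    a=np.radians(yaw); u=q[:,:2]@np.array([[np.cos(a),-np.sin(a)],[np.sin(a),np.cos(a)]])
    e=np.percentile(u,[1,99],axis=0); c=e.mean(0)@np.array([[np.cos(a),np.sin(a)],[-np.sin(a),np.cos(a)]])
    print(yaw,(e[1]-e[0]).round(4),c.round(4))
```

```text
bench [2.34389494e-04 2.14358940e-01 2.73270024e-01]
-13 [0.0973 0.0619] [0.5001 0.3442]
-12 [0.0974 0.0607] [0.5001 0.3442]
-11 [0.0974 0.0601] [0.5001 0.344 ]
-10 [0.0977 0.0595] [0.5002 0.3439]
-9 [0.0974 0.0595] [0.5002 0.3439]
-8 [0.0973 0.06  ] [0.5001 0.3439]
```

Emit:
send_rows --motion '[[[-0.4,0,0.03,0.007,0],[-0.4,0,0.03,0,0],[-0.4,0,0.03,0,0],[-0.4,0,0.03,0,0],[-0.4,0,0.015,0,0],[-0.4,0,0,0,0],[-0.4,0,0,0,0]]]' --grip_force 70

```text
time_s: 5.05
ee_pos: [0.524, 0.3409, 0.0719]
tool_rot: [-1.108, 1.351, -1.352]
contact_force: [-0.3, -0.4, -0.4]
gripper_width: 0.698
```

```bash
python3 w.py w2
```

```text
[0.5245 0.3412 0.0724] yaw -11.19 [0.5 0.5 0.2] [-0.05  0.02  0.02] [0.4  0.53 1.54 0.   1.06 0.59] 0.6997109704250855
key_wing 0.7 [305. 282.] 5207 [0.522 0.344 0.058] [[0.504, 0.322, 0.028], [0.538, 0.362, 0.06]]
 rect ((521.022216796875, 340.8589172363281), (43.520484924316406, 16.11090850830078), 79.06936645507812) 0.06190775034287757
rack 0.9 [260. 249.] 12124 [0.493 0.353 0.008] [[0.452, 0.313, 0.004], [0.548, 0.377, 0.023]]
tweezers_1 0.78 [250. 377.] 519 [0.47  0.262 0.006] [[0.461, 0.236, 0.001], [0.472, 0.288, 0.01]]
```

Emit:
send_rows --motion '[[[-0.4,0,0.008,-0.003,0],[-0.4,0,0.007,0,0.5],[1,0,0,0,0],[1,0,0,0,0],[1,0,0,0,0],[1,0,0,0,0],[1,0,0,0,0],[1,0,0,0,0]]]' --grip_force 70

```text
time_s: 6.1
ee_pos: [0.5206, 0.3417, 0.0556]
tool_rot: [-1.105, 1.357, -1.358]
contact_force: [0.1, 0.5, 0.3]
gripper_width: 0.159
```

Emit:
send_rows --motion '[[[1,0,0,-0.008,0],[1,0.001,0,-0.01,0],[1,0,0,-0.01,0],[1,0,0,-0.01,0],[1,0,0,-0.01,0],[1,0.001,0,-0.01,0],[1,0,0,0,0],[1,0,0,0,0]]]'

```text
time_s: 6.9
ee_pos: [0.4615, 0.3517, 0.0556]
tool_rot: [-1.108, 1.359, -1.356]
contact_force: [-4.8, 2.1, 8.7]
gripper_width: 0.159
```

```bash
python3 w.py w3
```

```text
[0.4615 0.3517 0.0556] yaw -11.66 [-5.3  0.4  7.2] [ 0.2   0.99 -0.  ] [0.46 0.49 1.68 0.   0.98 0.66] 0.16142519240247621
key_wing 0.56 [316. 285.] 5443 [0.464 0.358 0.059] [[0.445, 0.332, 0.01], [0.479, 0.372, 0.061]]
 rect ((460.3540954589844, 351.43017578125), (44.33313751220703, 25.97098731994629), 66.9921646118164) 0.06977516669248755
rack 0.61 [405. 258.] 15045 [0.509 0.347 0.013] [[0.459, 0.313, 0.004], [0.545, 0.377, 0.023]]
tweezers_1 0.25 [404. 255.] 14755 [0.509 0.347 0.013] [[0.46, 0.313, 0.004], [0.545, 0.377, 0.023]]
```

View pics/w3.png

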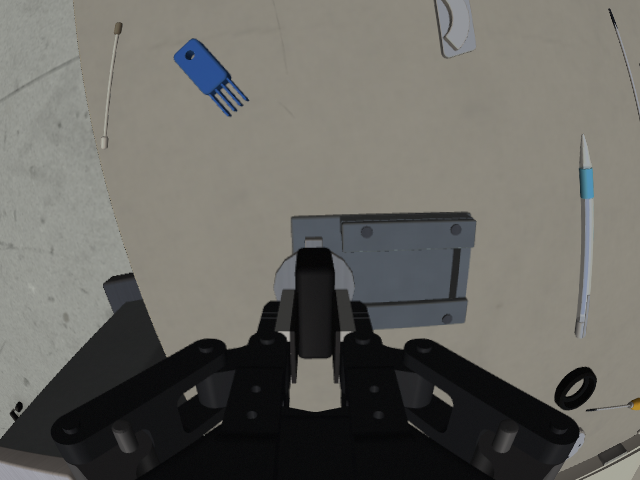

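Emit:
send_rows --motion '[[[1,0,-0.015,0,0],[1,0,-0.03,0,0],[1,0,-0.04,0,0],[1,0,-0.025,0,0],[1,0,0,0,0]]]'

```text
time_s: 7.65
ee_pos: [0.4652, 0.3524, 0.1691]
tool_rot: [-1.099, 1.355, -1.357]
contact_force: [-0.3, 0.4, -0.3]
gripper_width: 0.159
```

Run:
```python
from h import *
s=manip.sense(); print(s["ee_pos"],s["contact_force"],s["gripper_width"])
g=manip.get_image("top"); c=g["color"][235:330,420:515]; cv2.imwrite("pics/v1.png",cv2.resize(cv2.convertScaleAbs(c[:,:,::-1],alpha=1.6),(570,570),interpolation=cv2.INTER_CUBIC))
K,t,Rm=cam(g)
def onz(u,v,z):
    r=np.c_[(np.array(u)-K[0,2])/K[0,0],(np.array(v)-K[1,2])/K[1,1],np.ones(len(u))]@Rm.T
    return t+r*((z-t[2])/r[:,2])[:,None]
u=np.arange(420,520);print(onz([420,515],[235,330],.026))
```

```text
[0.46519799 0.35236214 0.1690997 ] [-0.27538332  0.41160358 -0.26745574] 0.15869039052121245
[[0.55022431 0.22275142 0.026     ]
 [0.37189964 0.0498464  0.026     ]]
```

View pics/v1.png

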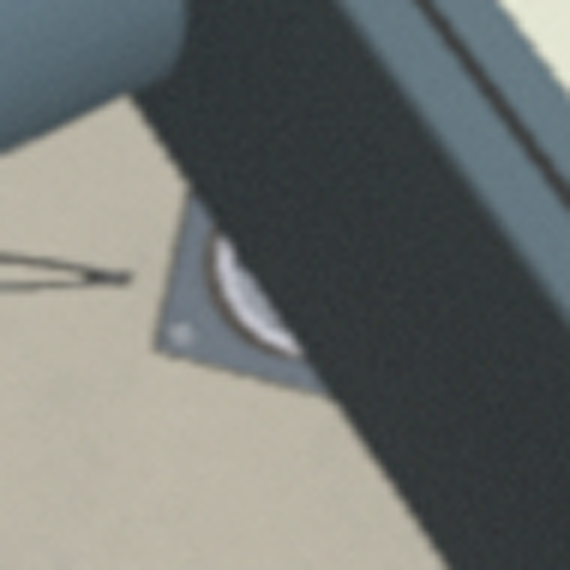

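Run:
```python
from h import *
# rectify saved top image onto plane z=.0265 around (0.47,0.127), 0.2mm/px, up=+x,left=+y
K=np.array([[456.54271782,0,321.99401156],[0,456.54271782,236.50210588],[0,0,1]])
t=np.array([0.37815819,0.39654513,0.90256554]);Rm=R.from_rotvec([-2.13202418,2.09775107,-0.18006449]).as_matrix()
im=cv2.imread("pics/top.png")
X=.47+(275-np.arange(550))*.0002; Y=.127+(275-np.arange(550))*.0002
def rect(z):
    P=np.stack(np.broadcast_arrays(X[:,None],Y[None,:],z),-1)-t; q=(P@Rm)@K.T
    return cv2.remap(im,(q[...,0]/q[...,2]).astype(np.float32),(q[...,1]/q[...,2]).astype(np.float32),cv2.INTER_CUBIC)
a=cv2.convertScaleAbs(rect(.0265),alpha=2)
g=cv2.GaussianBlur(cv2.cvtColor(a,cv2.COLOR_BGR2GRAY),(0,0),4)
c=cv2.HoughCircles(g,cv2.HOUGH_GRADIENT,1,20,param1=60,param2=15,minRadius=140,maxRadius=160)
print(c)
if c is not None:
    for u,v,r in c[0][:3]: print("world",.47+(275-v)*.0002,.127+(275-u)*.0002,r*.2); cv2.circle(a,(int(u),int(v)),int(r),(0,0,255),1)
cv2.imwrite("pics/v2.png",a)
```

```text
None
```

View pics/v2.png

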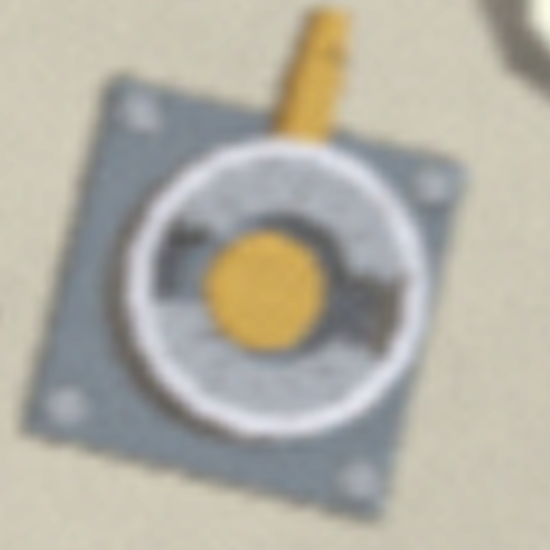

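Emit:
send_rows --motion '[[[1,0.037,0,0.008,0],[1,0.037,0,0.008,0],[1,0.037,0,0.008,0],[1,0.037,0,0.008,0],[1,0.037,0,0.008,0],[1,0.037,0,0.008,3],[1,0,0.03,0,0],[1,0,0.03,0,0]]]'

```text
time_s: 8.5
ee_pos: [0.4648, 0.1228, 0.1036]
tool_rot: [-1.076, 1.398, -1.397]
contact_force: [0.4, -0.0, -1.5]
gripper_width: 0.161
```

Emit:
send_rows --motion '[[[1,0,0,0,0],[1,0,0,0,0]]]'

```text
time_s: 8.7
ee_pos: [0.464, 0.1242, 0.1042]
tool_rot: [-1.08, 1.398, -1.394]
contact_force: [-0.3, -0.1, -0.2]
gripper_width: 0.158
```

```bash
python3 w.py w4
python3 - <<'E'
import cv2
a=cv2.imread("pics/w4.png"); cv2.imwrite("pics/w4c.png",cv2.resize(cv2.convertScaleAbs(a[150:400,180:500],alpha=1.7),(768,600),interpolation=cv2.INTER_CUBIC))
E
```

```text
[0.4651 0.1244 0.1053] yaw -14.65 [ 0.7  0.1 -1. ] [ 0.   -0.01  0.02] [0.03 0.27 1.87 0.   1.   0.28] 0.15626159842936282
key_wing 0.69 [313. 286.] 5281 [0.466 0.131 0.107] [[0.448, 0.105, 0.062], [0.482, 0.145, 0.109]]
 rect ((463.1053771972656, 124.493896484375), (44.53875732421875, 25.99393081665039), 63.48908615112305) 0.11004500374255666
rack 0.26 [324. 237.] 468 [0.473 0.13  0.018] [[0.459, 0.12, 0.015], [0.479, 0.136, 0.02]]
valve 0.72 [328. 220.] 9708 [0.478 0.138 0.009] [[0.43, 0.089, 0.005], [0.516, 0.165, 0.028]]
tweezers_1 0.67 [282.  97.] 697 [0.464 0.219 0.008] [[0.461, 0.179, 0.002], [0.471, 0.273, 0.01]]
```

View pics/w4c.png

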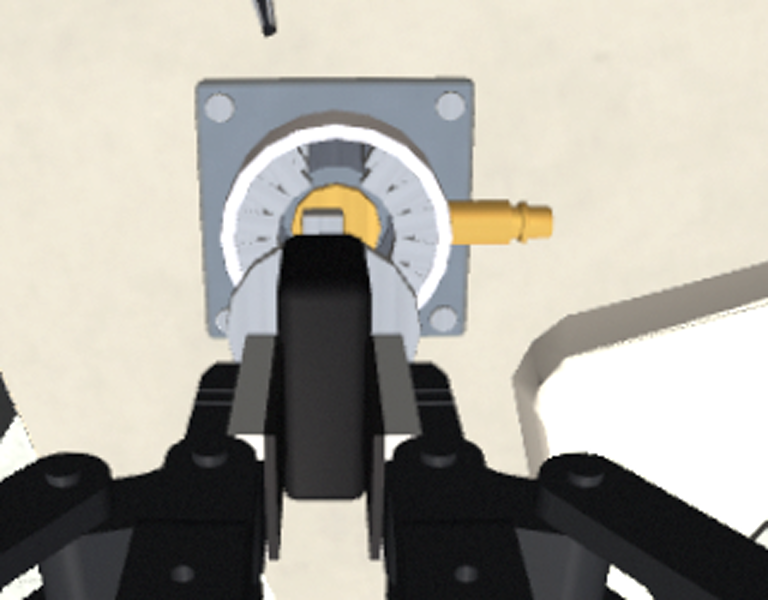

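```bash
cat > v.py <<'E'
from h import *
from scipy.optimize import least_squares
im=manip.get_image("wrist"); g=im["color"].min(2)
m=np.zeros((480,640),bool); m[150:330,230:420]=1
p=pts(im,m,True); v=im["color"][m].min(1)[im["depth"][m]>0]
near=np.hypot(p[:,0]-.468,p[:,1]-.126)<.04
q=p[near&(p[:,2]>.0255)&(p[:,2]<.0305)]
print(len(q),np.percentile(q[:,2],[10,50,90]))
c=np.array([.468,.126])
# outer boundary: farthest point per angular bin
for _ in range(5):
    a=np.degrees(np.arctan2(q[:,1]-c[1],q[:,0]-c[0]))//6; r=np.hypot(*(q[:,:2]-c).T)
    e=np.array([q[a==k][r[a==k].argmax(),:2] for k in np.unique(a) if (a==k).sum()>3]); e=e[np.hypot(*(e-c).T)>.026]
    c=least_squares(lambda c:np.hypot(*(e-c).T)-.030,c,loss="soft_l1",f_scale=.001).x
print("ring c",c.round(4),len(e),"resid",(np.hypot(*(e-c).T)-.03).std().round(4),(np.hypot(*(e-c).T)).mean().round(4))
s=manip.sense(); z=s["ee_pos"][2]
w=p[(p[:,2]>z-.001)&(np.hypot(p[:,0]-.468,p[:,1]-.126)<.05)]
print("wing",cv2.minAreaRect(w[:,:2].astype(np.float32)*1000),w[:,2].max(),s["ee_pos"])
b=p[(p[:,2]>.003)&(p[:,2]<.0095)]; 
l=p[(p[:,2]>z-.0506-.001)&(p[:,2]<z-.0506+.012)]; print("lug",len(l),l.mean(0))
# plate far edge (+y side)
am=np.radians(-14.5); u=b[:,:2]@np.array([[np.cos(am),-np.sin(am)],[np.sin(am),np.cos(am)]])
k=(abs(u[:,0]-(c@[np.cos(am),np.sin(am)]))<.03); uk=u[k]; bins=(uk[:,0]*500).astype(int); ed=np.array([[uk[bins==i][:,0].mean(),uk[bins==i][:,1].max()] for i in np.unique(bins)])
f=np.polyfit(ed[:,0],ed[:,1],1); print("plate yaw",-14.5+np.degrees(np.arctan(f[0])), "res",(np.polyval(f,ed[:,0])-ed[:,1]).std())
E
python3 v.py
```

```text
2734 [0.0258925  0.02669266 0.02755324]
ring c [0.4684 0.1246] 41 resid 0.0003 0.0297
wing ((469.1086730957031, 130.31494140625), (29.4914493560791, 30.221088409423828), 32.13034439086914) 0.1405710039017471 [0.46593451 0.12457987 0.10630691]
lug 201 [0.47139528 0.14092522 0.06353846]
plate yaw -23.05296997381447 res 0.006430916487772274
```

Run:
```python
from h import *
E=[];L=[];W=[]
for i in range(5):
    im=manip.get_image("wrist"); s=manip.sense(); E.append(np.r_[s["ee_pos"],np.degrees(R.from_rotvec(s["tool_rot"]).as_euler("zyx"))])
    m=np.zeros((480,640),bool); m[150:400,230:420]=1; p=pts(im,m,True)
    l=p[(p[:,2]>.054)&(p[:,2]<.066)&(abs(p[:,1]-.14)<.02)&(abs(p[:,0]-.468)<.02)]
    L.append(np.r_[l.mean(0),np.percentile(l[:,:2],[3,97],axis=0).ravel(),len(l)])
    d=(l[:,:2]-[.4684,.1246])@np.array([.968,-.25]) if 0 else (l[:,:2]-[.4684,.1246])@np.array([np.cos(np.radians(-14.5)),np.sin(np.radians(-14.5))])
    W.append(np.percentile(d,[3,50,97]))
    f=p[(p[:,2]>.07)&(p[:,2]<.082)]; c=np.hypot(f[:,0]-.468,f[:,1]-.125)<.03; f=f[c]; W[-1]=np.r_[W[-1],len(f),cv2.minEnclosingCircle(f[:,:2].astype(np.float32))[0]]
print(np.mean(E,0).round(4),np.std(E,0).round(4));print(np.mean(L,0).round(4));print(np.mean(W,0).round(4))
```

```text
[ 4.655000e-01  1.244000e-01  1.059000e-01 -1.797465e+02  7.535780e+01
  8.975610e+01] [0.0002 0.0001 0.0002 0.0963 0.008  0.0928]
[4.710e-01 1.408e-01 6.310e-02 4.669e-01 1.378e-01 4.749e-01 1.432e-01
 2.010e+02]
[-5.700e-03 -1.600e-03  2.500e-03  1.289e+03  4.667e-01  1.236e-01]
```

Emit:
send_rows --motion '[[[1,-0.001,0.01,0.002,0],[1,0,0.01,0,0],[1,0,0.008,0,0],[1,0,0.004,0,0],[1,0,0.003,0,0],[1,0,0,0,0],[1,0,0,0,0]]]'

```text
time_s: 9.95
ee_pos: [0.4676, 0.1247, 0.0704]
tool_rot: [-1.077, 1.395, -1.395]
contact_force: [-0.7, 0.4, -1.0]
gripper_width: 0.156
```

```bash
python3 w.py w5 | head -1
python3 - <<'E'
import cv2
a=cv2.imread("pics/w5.png"); cv2.imwrite("pics/w5c.png",cv2.resize(cv2.convertScaleAbs(a[170:400,200:440],alpha=1.7),(624,598),interpolation=cv2.INTER_CUBIC))
E
```

```text
[0.4677 0.1247 0.0706] yaw -14.67 [ 0.5 -0.5 -0.2] [ 0.01 -0.03  0.03] [0.03 0.32 1.9  0.   0.91 0.29] 0.15570533634140635
```

View pics/w5c.png

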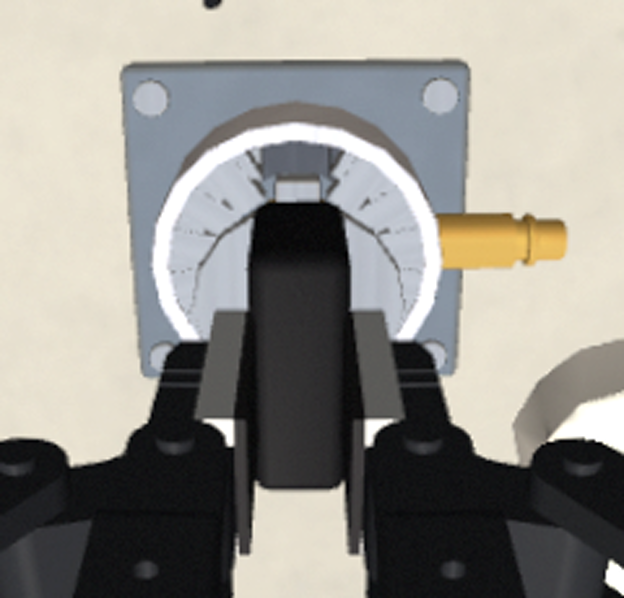

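Emit:
send_rows --motion '[[[1,0,0.003,0,0],[1,0,0.003,0,0],[1,0,0.003,0,0],[1,0,0.002,0,0],[1,0,0,0,0],[1,0,0,0,0]]]' --grip_force 90

```text
time_s: 10.8
ee_pos: [0.4679, 0.1248, 0.0596]
tool_rot: [-1.076, 1.395, -1.395]
contact_force: [-1.1, -0.6, 5.3]
gripper_width: 0.145
```

Emit:
send_rows --motion '[[[1,0,0.001,0,0],[1,0,0,0,4],[1,0,0,0,5],[1,0,0,0,5],[1,0,0,0,5],[1,0,0,0,5],[1,0,0,0,5]]]'

```text
time_s: 11.5
ee_pos: [0.4673, 0.1251, 0.0586]
tool_rot: [-0.744, 1.747, -1.746]
contact_force: [-1.8, 1.4, 8.3]
gripper_width: 0.147
```

```bash
python3 w.py w6 | head -2
```

```text
[0.4673 0.1251 0.0586] yaw -44.13 [-2.9  1.8  7.5] [0.33 0.37 0.05] [0.03 0.34 1.91 0.   0.89 0.8 ] 0.1440454418599815
key_wing 0.67 [312. 286.] 5199 [0.474 0.13  0.062] [[0.453, 0.108, 0.026], [0.487, 0.143, 0.064]]
```

Emit:
send_rows --motion '[[[1,0,0,0,6],[1,0,0,0,6],[1,0,0,0,6],[1,0,0,0,6],[1,0,0,0,6],[1,0,0,0,6],[1,0,0,0,6],[1,0,0,0,6]]]'

```text
time_s: 12.55
ee_pos: [0.467, 0.1254, 0.0586]
tool_rot: [-0.036, -2.205, 2.203]
contact_force: [-2.6, 2.4, 8.7]
gripper_width: 0.146
```

Emit:
send_rows --motion '[[[1,0,0,0,5],[1,0,0,0,5],[1,0,0,0,3],[1,0,0,0,0],[1,0,0,0,0]]]'

```text
time_s: 13.05
ee_pos: [0.467, 0.1255, 0.0586]
tool_rot: [-0.267, -2.086, 2.084]
contact_force: [-2.4, 3.2, 7.8]
gripper_width: 0.149
```

```bash
python3 w.py w7 | head -3
python3 - <<'E'
import cv2
a=cv2.imread("pics/w7.png"); cv2.imwrite("pics/w7c.png",cv2.resize(cv2.convertScaleAbs(a[150:400,190:450],alpha=1.7),(624,600),interpolation=cv2.INTER_CUBIC))
E
```

```text
[0.467  0.1255 0.0586] yaw -104.66 [-2.   4.3  7.2] [0.66 0.49 0.09] [0.03 0.34 1.91 0.   0.89 1.86] 0.15076675636039144
key_wing 0.88 [316. 288.] 4973 [0.475 0.123 0.061] [[0.45, 0.107, 0.031], [0.49, 0.141, 0.063]]
 rect ((468.06585693359375, 121.86620330810547), (21.3056697845459, 43.69077682495117), 76.0364761352539) 0.0646657228952148
```

View pics/w7c.png

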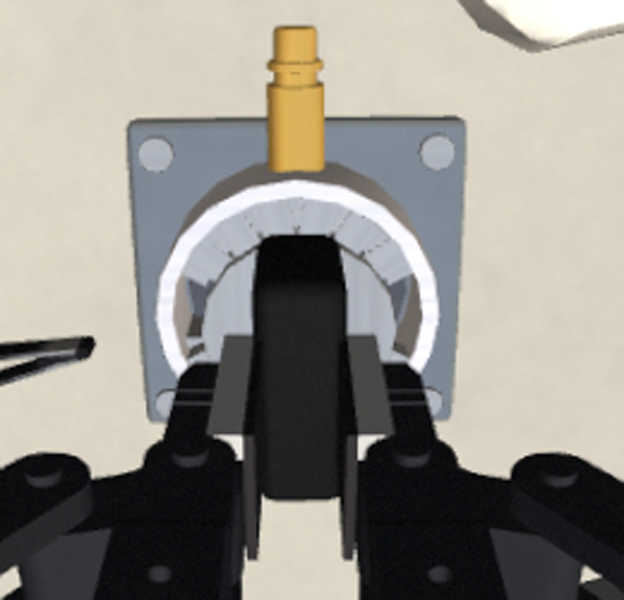

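```bash
python3 -c "
from plant import manip
s=manip.sense();print(s['time_s'],s['ee_pos'],s['contact_force'],s['gripper_width']);print(manip.hand_in())"
```

```text
13.3 [0.4669638  0.1254725  0.05856337] [-2.25209347  3.39713772  9.26938553] 0.1456717993852558
the job is handed in; nothing more can be done
None
```

I slid the smaller key out of the rack's open end, lowered its lugs through the valve's two gaps, pushed it in and turned it 90° clockwise. I then handed the job in at 13.3 s, still gripping and pushing.

**Last checks:**
- **Depth:** the gripper height puts the key's underside about 8 mm above the valve's origin, where 12 mm is needed. The spring pushed back with about 7–9 N.
- **Turn:** the gripper went from a yaw of -14.7° to -104.7°. The last picture shows the wing still square in the pads and no lug visible in the lip's gaps.
- **Not confirmed:** I couldn't measure the plunger and rotor directly, so I inferred that the valve is open from the gripper's position, the force and that picture.
- **Bystanders:** the arm's path stayed clear of them and of the microscope. I did not measure their positions again at the end.

**Disagreements:** the top camera and the gripper reading differed by 1–2 mm on the key's position. Before insertion, the wrist camera and the gripper reading disagreed by about 1 mm on how far the key was off the valve's centre. I aimed between them, and the key went in without side force.

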